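# Hang the basket and hold the dipping lift at its third click

## Robot

A 6-joint arm with a two-finger parallel gripper is mounted at the origin on the work surface. World frame = base frame: x ahead of the robot, y to its left, z up, the work surface at z = 0. Lengths are in mm, angles in rad, forces in N, time in s.
With the tool pointing down it reaches from about 275 to 775 mm from the base axis. Payload 14.6 kg.
Tool frame: the origin (TCP) lies between the finger pads, 19 mm behind the fingertips; this is the grasp point; z points along the fingers, y is the line along which they close (so a half turn about z gives the same grasp; the last joint's range is limited). The gripper opens to 85 mm and grips with 20 to 120 N. Pads are 22 mm wide; open, the fingers measure 114 mm over their backs; the gripper's body (76 mm by 85 mm) begins 54 mm behind the grasp point. The pads swing forward as they close: fully open they stand 13 mm farther back than shut.
Start: joints at [-1.364, 0.263, -0.048, 1.259, 0, 1.415], TCP at [185.822, -491.018, 249.978] pointing down, gripper open.
Joint ranges: [-2.65, 2.65], [-0.89, 1.7], [-1.18, 1.37], [-2.13, 2.11], [-1.35, 1.29], [-3.14, 3.14]. Speed limits (rad/s): [1.89, 1.89, 2.57, 2.79, 3.14, 3.14].

## Interface

Orientations are given as a unit quaternion [x, y, z, w].
In Python, from workcell import r gives the robot as it stands. The module is installed in compiled form; this text tells all that it offers.
- The arm moves only by the tool servo_tool, never from a script. Its argument "increments" is a list of rows, each an object with "offset": the shift along the tool's x, y, z in cm, a list of three; "turn": the turn, a rotation vector about the tool's x, y, z in degrees, a list of three; "hand": the finger opening in cm, from 0 to 8.54. A call has 1 to 20 rows; each row shifts and turns the commanded pose from where the row before left it, along the tool's axes as they then stand; what a row does not reach is not made up. A row lasts 1/12 s, in which the tool goes at most 41.7 mm and 7.16 degrees, less where a joint would pass 70% of its speed; a pose out of reach is approached as far as the arm can. A call with a gripper value outside its range is refused whole. The fingers move at their own pace and stop on an object; "force" is the grip in N (left out, the last holds). Time passes only in rows, so rows that do not move let the fingers close. It gives the time, the measured TCP pose, the force, the opening and the grip force at its end, in the units of the state.
- r.get_obs(): the state, without advancing time (a new reading comes with each control period).
- r.get_image(name): name is "side" or "top" or "wrist"; returns a dict with "pixels" (400x640x3 uint8, red, green, blue), "depth" (400x640 float32, mm along the optical axis (not along the pixel's ray), 0 where there is no reading), "camera_matrix" (3x3 intrinsics, pixels), "rvec" (rotation vector, rad) and "tvec" (3), from world to camera coordinates, as OpenCV has them. Camera axes: x right, y down, z forward; pixel columns grow to the right and rows downward; lengths in mm; the calibration is good to about 2 mm. A picture is of the moment at which its call begins.
- r.close_job(): hands the job in; it is judged then, once.
Trained networks look in a picture, given as the dict that the camera call returned (one of the last four; its "shot" number tells which), for a name from the list of things; names that differ only in an ending like _2 or _b are one class to them, and where a whole thing is asked for, a point or a joint stands for the part that bears it (a point fixed in the world has none). Each returns a list of dicts, best first, with "score" (0 to 1); they miss things now and then, are a little off and sometimes report something else, mostly with a low value. They report only what shows in the picture. A call takes as long as a camera call. They do not tell look-alikes from the thing itself.
- r.spot_in(picture, query): "point" ([column, row] in pixels, amid what is visible of it).
- r.silhouettes(picture, query): "region" (400x640 bool, what is visible of it) and "point" ([column, row] in pixels, amid what is visible of it).
The state is a dict: "t": time; "q": joint angles; "joint_vel": joint speeds; "effort": joint torques, N m; "position": TCP position; "orientation": TCP orientation; "contact_force": force on the tool from outside, world axes, zero at the start; "ft_torque": the same for the moment, N m; "grip_width": finger opening in mm; "finger_force": force on a finger pad.
Only numpy, scipy, OpenCV 4.12 (cv2) and the standard library are available. Lean on these libraries where they do the work, as an engineer would, in place of code of your own. Each camera call takes 0.05 s, during which the arm holds its last target. There are 200 camera calls.

## Task

Pick up the steel strainer basket by its wooden grip, hang it by that grip on the hook of the dipping lift so that it hangs over the steel well, and let go of it. Then press the lift's round push plate down against its return spring, past the first two clicks to the third (not on down to the end stop), so that the basket dips into the well, and finish while still holding the plate down there with the gripper. Leave the bowl, cup, glass container and scraper where they are.

Things in the scene. Friction and masses are not known exactly. Their poses are not given: they have to be found in the camera images.
- basket: Loose round basket of perforated steel, rim 100 mm across, foot 88, 55 mm deep, 0.15-0.31 kg. Two 6 mm uprights 96 mm apart along its x carry an upright wooden grip: a flat block 84 mm long (x), 16 thick (y), 56 tall (z 115 to 171 mm above the foot). Origin: centre of the underside, z up. Same when turned half round.
- grip_underside (a point): Centre of the underside of the basket's wooden grip, 115 mm above the foot. Below it is an open window 60 mm high (down to the basket's rim) and 90 mm wide, through which the hook passes along the basket's y. When hung, this underside rests on the hook seat.
- lift: Dipping lift, fixed: base plate, open steel well (170 mm across outside, 162 inside at the rim, rim 90 mm high) and, 140 mm from the well along the lift's -y, a black 50 x 50 mm housing 125 mm high. Its rod carries a push plate and an arm with the hook over the well. Origin: centre of the well at counter level; +y points from housing to well and on past the hook's tip; z up.
- hook_seat (a point): Middle of the hook's flat seat above the well's centre, 217 mm above the counter with the lift up; moves with it. Steel strip 36 mm wide (lift's x), 5 thick. The seat is a trough 44 mm long along the lift's y, with the arm's 12 mm riser at -y and the upturned tip at +y. The hung grip lies across it, along the lift's x. The seat stays up under the basket's weight.
- hook_tip (a point): Top of the hook's upturned tip, 12 mm above the seat and 24 mm from its middle along the lift's +y, 4 mm thick. Nothing stands beyond it: bring the basket in from the +y side, tip through the window under the grip, then lower it. The arm on the other side, from riser to column, is also 12 mm above the seat.
- push_plate (a point): Centre of the top of the flat round push plate (50 mm across, rubber), 140 mm from the hook seat along the lift's -y, 235 mm above the counter with the lift up; it goes straight down with the lift.
- carriage (a joint): Downward travel of plate, rod and hook in m: 0 up, 0.074 end stop. Clicks at 0.020, 0.040, 0.060; a ridge some 8 mm before each adds 3 N, which then drops off into the click. The spring pushes up with 8 N at the top, 10 to 13 N at the third click (less the basket's weight); let go, it rises fully. Three dark rod collars: at each click the next is level with the housing's top.
- bowl: Yellow plastic bowl, 150 mm across, 60 mm high, bystander; origin under its centre.
- cup: Clay cup, 76 mm across, 85 mm high, bystander; origin under its centre.
- jar: Lidded glass container 116 x 156 x 74 mm, bystander; origin under its centre.
- scraper: Silicone scraper with a wooden handle, about 220 mm long, 12 mm high, lying flat, bystander; origin on its underside near the middle.
Things that resemble listed ones, but are neither listed nor needed, are in the scene too. There is more than one size of the basket; the job needs the largest.

How it is judged (in metres and radians):
On the way, in this order (a step that is already met when the one before it is completed fails the run):
1. the basket hangs by its grip in the hook, let go, with the lift up (horizontal distance between grip_underside and hook_seat below 0.028 m and z of grip_underside in the frame of hook_seat between -0.007 and 0.007 m and angle between basket's own z axis and vertical below 0.2 rad and contact force between basket and lift above 0.8 N and contact force between each of the fingers, the arm and basket below 0.1 N and value of joint carriage below 0.008 m), for 0.2 s.
2. the push plate is held at the third click with the basket still on the hook (horizontal distance between grip_underside and hook_seat below 0.028 m and z of grip_underside in the frame of hook_seat between -0.007 and 0.007 m and angle between basket's own z axis and vertical below 0.2 rad and contact force between basket and lift above 0.8 N and contact force between each of the fingers, the arm and basket below 0.1 N and value of joint carriage between 0.055 and 0.067 m and horizontal distance between the grasp point and push_plate below 0.06 m and contact force between any of the fingers, the arm and lift above 3 N), for 0.3 s.
At the end, for the whole second after the job is handed in: Basket untouched, upright to 0.2 rad, grip underside on the hook seat (within 28 mm sideways, 7 mm in height); the robot pushes the lift with over 3 N and keeps it still (below 20 mm/s) at the third click, travel 55 to 67 mm, through the end, the gripper over the plate (TCP within 60 mm) (all of step 2 and velocity of joint carriage between -0.02 and 0.02 m/s); the arm keeps its last pose, push and grip.
It fails at once if bowl is pushed more than 30 mm (distance of bowl from where it was at the start of the episode above 0.03 m).
It fails at once if cup is pushed more than 30 mm (distance of cup from where it was at the start of the episode above 0.03 m).
It fails at once if jar is pushed more than 30 mm (distance of jar from where it was at the start of the episode above 0.03 m).
It fails at once if scraper is pushed more than 30 mm (distance of scraper from where it was at the start of the episode above 0.03 m).
It fails at once if the basket is tipped over (angle between basket's own z axis and vertical above 0.9 rad).
It also fails if it takes over 54 s, if anything falls off the work surface, if the arm or the gripper's body presses on something with over 40 N, if the wrist force passes 120 N, or if a joint passes its speed limit or range.

## Working session

There is one attempt and no reset: what is moved stays moved. The work goes in short steps, Python scripts to look and compute and a tool call to move; the robot and the scene stay as the last step left them, time stands still between calls to the robot, and variables do not carry over. Pictures are saved under pics/ and viewed, at most 10 in all, crops included, and the job is handed in when it is done.

Besides the shell and the picture viewer there is one more tool, called in YAML: its name, and indented under it one key for each argument. servo_tool: Moves the arm, as the interface text tells. Its arguments: {"type":"object","properties":{"increments":{"type":"array"},"force":{"type":"number"}},"required":["increments"]}

```bash
mkdir -p pics
cat > h.py <<'E'
import numpy as np, cv2
from workcell import r
def world(p):
    R=cv2.Rodrigues(np.array(p["rvec"],float))[0];K=p["camera_matrix"];d=p["depth"]
    v,u=np.mgrid[0:400,0:640]
    c=np.stack([(u-K[0,2])/K[0,0]*d,(v-K[1,2])/K[1,1]*d,d],-1)
    return (c-np.array(p["tvec"]).ravel())@R
def save(p,n): cv2.imwrite(f"pics/{n}.png",p["pixels"][...,::-1])
E
python3 - <<'E'
from h import *
o=r.get_obs();print({k:np.round(v,3) for k,v in o.items()})
for n in("top","side"):
    p=r.get_image(n);save(p,n+"0");W=world(p);np.savez(n+"0.npz",W=W,d=p["depth"])
    print(n,"cam",np.round(-cv2.Rodrigues(np.array(p["rvec"],float))[0].T@np.array(p["tvec"]).ravel()))
    for q in("basket","grip_underside","lift","push_plate","hook_seat","hook_tip","bowl","cup","jar","scraper"):
        if q in("basket","lift","bowl","cup","jar","scraper"):
            for s in r.silhouettes(p,q)[:4]:
                m=s["region"]&(p["depth"]>0);w=W[m]
                print(q,round(s["score"],2),np.round(s["point"]),m.sum(),np.round(np.percentile(w,[2,50,98],axis=0)).tolist() if m.any() else "")
        else:
            for s in r.spot_in(p,q)[:3]:
                c,v=map(int,s["point"]);print(q,round(s["score"],2),c,v,np.round(W[v,c]))
E
```

```text
{'t': np.float64(0.0), 'q': array([-1.364,  0.264, -0.049,  1.259, -0.   ,  1.416]), 'joint_vel': array([ 0.001,  0.001, -0.   ,  0.001,  0.001, -0.001]), 'effort': array([-2.0000e-03, -6.3762e+01,  3.8456e+01,  1.4000e-02, -0.0000e+00,
       -0.0000e+00]), 'position': array([ 185.758, -490.746,  249.512]), 'orientation': array([ 0.984,  0.18 , -0.   , -0.001]), 'contact_force': array([-0.637,  0.598, -0.275]), 'ft_torque': array([-0.025, -0.007,  0.017]), 'finger_force': np.float64(0.0), 'grip_width': np.float64(85.729)}
top cam [ 213.   26. 1662.]
basket 0.94 [200. 217.] 398 [[472.0, 434.0, -3.0], [504.0, 467.0, 12.0], [540.0, 500.0, 124.0]]
basket 0.74 [247. 220.] 681 [[443.0, 248.0, -2.0], [487.0, 285.0, 30.0], [529.0, 332.0, 176.0]]
basket 0.71 [278. 260.] 368 [[322.0, 167.0, -5.0], [354.0, 197.0, 8.0], [387.0, 232.0, 123.0]]
grip_underside 0.85 196 218 [487. 448. 114.]
grip_underside 0.83 273 263 [338. 195. 117.]
grip_underside 0.6 249 217 [508. 293.   5.]
lift 0.62 [352. 226.] 4265 [[392.0, -201.0, 1.0], [467.0, -58.0, 12.0], [566.0, 67.0, 237.0]]
lift 0.16 [262. 149.] 1365 [
[... 894 characters left out ...]
62 185 [358. 226.  33.]
grip_underside 0.79 297 162 [484. 336.  37.]
grip_underside 0.5 297 125 [497. 448. 121.]
lift 0.84 [305. 250.] 6074 [[382.0, -211.0, 6.0], [473.0, -115.0, 25.0], [566.0, 45.0, 236.0]]
push_plate 0.72 302 210 [ 468. -141.  235.]
hook_seat 0.96 302 210 [ 468. -141.  235.]
hook_tip 0.75 299 212 [ 460. -147.  235.]
hook_tip 0.48 302 347 [ 438. -365.    5.]
hook_tip 0.37 393 228 [725. -74.  76.]
bowl 0.86 [374. 173.] 1100 [[671.0, 159.0, 6.0], [742.0, 261.0, 37.0], [804.0, 300.0, 63.0]]
cup 0.85 [299. 346.] 1276 [[401.0, -429.0, 4.0], [434.0, -377.0, 54.0], [467.0, -358.0, 87.0]]
scraper 0.58 [265. 164.] 377 [[257.0, 347.0, 1.0], [373.0, 384.0, 12.0], [436.0, 423.0, 18.0]]
```

View pics/top0.png

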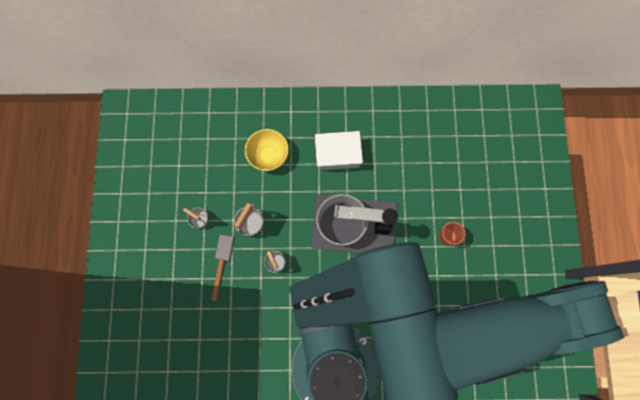

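View pics/side0.png

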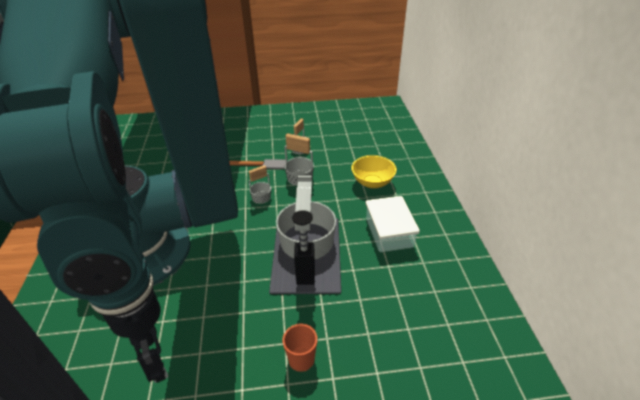

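The top picture shows three baskets. The largest is at pixel (248,220), with its wooden grip at about (243,214). The lift has its well at (342,220) and its plate at (390,215). The hook strip points left, towards world +y. The cup is at (453,234), on the housing side.

Run:
```python
from h import *
for n in("top","side"):
    W=np.load(n+"0.npz")["W"]; x,y,z=W[...,0],W[...,1],W[...,2]
    m=(abs(x-490)<80)&(abs(y-285)<75)&(z>135)&(z<185)
    P=W[m];print(n,"grip",len(P),np.round(np.median(P,0)),np.percentile(P[:,2],[5,50,95]).round())
    (c,s,a)=cv2.minAreaRect(P[:,:2].astype(np.float32));print("rect",np.round(c),np.round(s),a)
    u,sv,vt=np.linalg.svd(P[:,:2]-P[:,:2].mean(0),full_matrices=False);print("axis deg",np.degrees(np.arctan2(vt[0,1],vt[0,0])))
    m=(abs(x-490)<80)&(abs(y-285)<75)&(z>45)&(z<62);print("rim",m.sum(),cv2.minEnclosingCircle(W[m][:,:2].astype(np.float32)))
    m=(abs(x-475)<70)&(y>-200)&(y<50)&(z>200)&(z<250);P=W[m]
    u,sv,vt=np.linalg.svd(P[:,:2]-P[:,:2].mean(0),full_matrices=False);print("arm deg",np.degrees(np.arctan2(vt[0,1],vt[0,0])),P.mean(0).round(1))
    t=(P[:,:2]-P[:,:2].mean(0))@vt[0];print("ext",t.min().round(),t.max().round())
    for k in np.arange(t.min(),t.max(),12):
        q=P[(t>=k)&(t<k+12)]
        if len(q):print(len(q),np.round(np.median(q,0)),"width",np.round(np.ptp((q[:,:2]-P[:,:2].mean(0))@vt[1])))
    m=(abs(x-475)<110)&(abs(y+10)<110)&(z>80)&(z<96);P=W[m][:,:2]
    A=np.c_[2*P,np.ones(len(P))];s=np.linalg.lstsq(A,(P**2).sum(1),rcond=None)[0];print("well",s[:2].round(1),np.sqrt(s[2]+s[:2]@s[:2]))
p=r.get_image("top");I=p["pixels"]
a=cv2.resize(I[180:260,220:420],None,fx=4,fy=4,interpolation=cv2.INTER_CUBIC)
p=r.get_image("side");b=cv2.resize(p["pixels"][130:300,220:420],None,fx=4,fy=4,interpolation=cv2.INTER_CUBIC)[:600]
o=np.zeros((600,800,3),np.uint8);o[:,:]=b[:600]; cv2.imwrite("pics/c1.png",o[...,::-1])
```

```text
top grip 189 [485. 286. 170.] [141. 170. 177.]
rect [488. 288.] [17. 84.] 61.61396789550781
axis deg 150.75219868683536
rim 88 ((487.21417236328125, 289.8511657714844), 50.789363861083984)
arm deg -97.04738705615503 [474.1 -96.8 229.1]
ext -98.0 92.0
46 [485.  -6. 219.] width 34.0
48 [484. -18. 218.] width 36.0
46 [483. -30. 219.] width 35.0
48 [481. -42. 217.] width 35.0
50 [480. -54. 231.] width 36.0
47 [476. -66. 231.] width 35.0
47 [477. -78. 230.] width 35.0
49 [475. -90. 231.] width 35.0
48 [ 474. -102.  230.] width 35.0
47 [ 472. -114.  231.] width 35.0
46 [ 471. -125.  229.] width 34.0
50 [ 470. -138.  231.] width 36.0
55 [ 468. -149.  236.] width 41.0
63 [ 466. -161.  236.] width 47.0
60 [ 464. -173.  237.] width 46.0
34 [ 463. -183.  235.] width 33.0
well [483.  -25.6] 82.10595154399613
side grip 279 [488. 281. 159.] [138. 159. 174.]
rect [488. 284.] [22. 83.] 57.26378631591797
axis deg -28.398623260594224
rim 178 ((486.1546936035156, 286.1024169921875), 53.38774490356445)
arm deg -97.09561711729923 [ 472.6 -111.3  229.2]
ext -112.0 80.0
86 [486.  -5. 223.] width 35.0
38 [483. -17. 219.] width 34.0
26 [484. -28. 219.] width 31.0
5 [471. -45. 229.] width 18.0
40 [480. -54. 231.] width 34.0
46 [479. -66. 231.] width 33.0
37 [478. -77. 230.] width 33.0
48 [474. -90. 231.] width 35.0
46 [ 475. -101.  230.] width 35.0
51 [ 473. -113.  231.] width 35.0
46 [ 472. -125.  230.] width 34.0
30 [ 469. -135.  231.] width 34.0
47 [ 467. -151.  237.] width 38.0
64 [ 467. -161.  236.] width 47.0
77 [ 465. -173.  236.] width 47.0
154 [ 464. -183.  225.] width 40.0
1 [ 459. -190.  233.] width 0.0
well [482.5 -27.9] 82.12773254826202
```

View pics/c1.png

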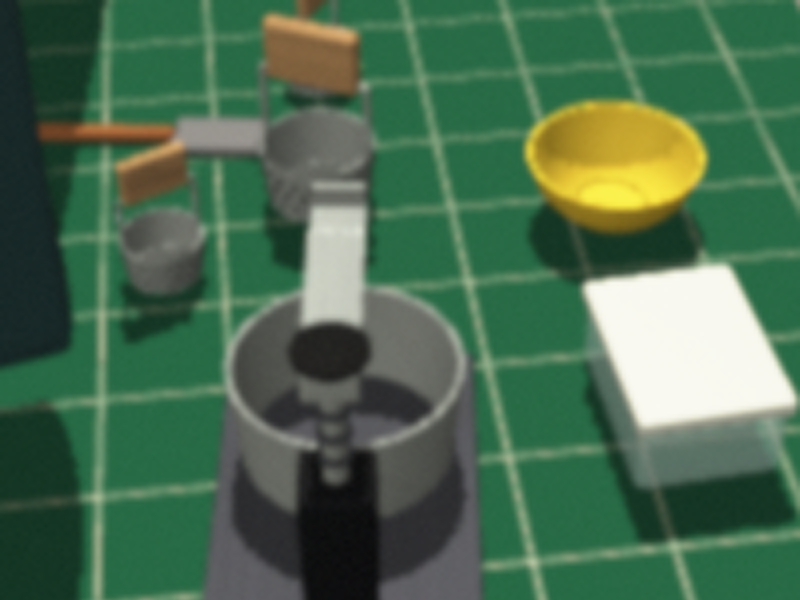

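The largest basket's grip is centred near (488,287) with its long axis at -29°. The lift's +y points at 83°, with the hook seat near (483,-27) and the plate near (466,-166). I'll turn and raise first, then cross over.

servo_tool:
  increments:
    - {"offset":[0,0,-0.42],"turn":[0,0,-6.86],"hand":8.5}
    - {"offset":[0,0,-0.42],"turn":[0,0,-6.86],"hand":8.5}
    - {"offset":[0,0,-0.42],"turn":[0,0,-6.86],"hand":8.5}
    - {"offset":[0,0,-0.42],"turn":[0,0,-6.86],"hand":8.5}
    - {"offset":[0,0,-0.42],"turn":[0,0,-6.86],"hand":8.5}
    - {"offset":[0,0,-0.42],"turn":[0,0,-6.86],"hand":8.5}
    - {"offset":[0,0,-0.42],"turn":[0,0,-6.86],"hand":8.5}
    - {"offset":[0,0,-0.42],"turn":[0,0,-6.86],"hand":8.5}
    - {"offset":[0,0,-0.42],"turn":[0,0,-6.86],"hand":8.5}
    - {"offset":[0,0,-0.42],"turn":[0,0,-6.86],"hand":8.5}
    - {"offset":[0,0,-0.42],"turn":[0,0,-6.86],"hand":8.5}
    - {"offset":[0,0,-0.42],"turn":[0,0,-6.86],"hand":8.5}
    - {"offset":[0,0,-0.42],"turn":[0,0,-6.86],"hand":8.5}
    - {"offset":[0,0,-0.42],"turn":[0,0,-6.86],"hand":8.5}
    - {"offset":[0,0,-0.42],"turn":[0,0,-6.86],"hand":8.5}
    - {"offset":[0,0,-0.42],"turn":[0,0,-6.86],"hand":8.5}
    - {"offset":[0,0,-0.42],"turn":[0,0,-6.86],"hand":8.5}
    - {"offset":[0,0,-0.42],"turn":[0,0,-6.86],"hand":8.5}
    - {"offset":[0,0,-0.42],"turn":[0,0,-6.82],"hand":8.5}

```text
t: 2.78
position: [185.8, -491.0, 330.0]
orientation: [0.247, 0.969, 0.0, -0.0]
contact_force: [-0.1, -1.2, 0.1]
grip_width: 85.0
finger_force: 0.0
```

servo_tool:
  increments:
    - {"offset":[0.43,3.2,0]}
    - {"offset":[0.43,3.2,0]}
    - {"offset":[0.43,3.2,0]}
    - {"offset":[0.43,3.2,0]}
    - {"offset":[0.43,3.2,0]}
    - {"offset":[0.43,3.2,0]}
    - {"offset":[0.43,3.2,0]}
    - {"offset":[0.43,3.2,0]}
    - {"offset":[0.43,3.2,0]}
    - {"offset":[0.43,3.2,0]}
    - {"offset":[0.43,3.2,0]}
    - {"offset":[0.43,3.2,0]}
    - {"offset":[0.43,3.2,0]}

```text
schema error: expected keys offset, turn, hand
```

servo_tool:
  increments:
    - {"offset":[0.43,3.2,0]}
    - {"offset":[0.43,3.2,0]}
    - {"offset":[0.43,3.2,0]}
    - {"offset":[0.43,3.2,0]}
    - {"offset":[0.43,3.2,0]}
    - {"offset":[0.43,3.2,0]}
    - {"offset":[0.43,3.2,0]}
    - {"offset":[0.43,3.2,0]}
    - {"offset":[0.43,3.2,0]}
    - {"offset":[0.43,3.2,0]}
    - {"offset":[0.43,3.2,0]}
    - {"offset":[0.43,3.2,0]}
    - {"offset":[0,0,0]}
    - {"offset":[0,0,0]}

```text
schema error: expected keys offset, turn, hand
```

servo_tool:
  increments:
    - {"offset":[0.43,3.2,0],"turn":[0,0,0],"hand":8.5}
    - {"offset":[0.43,3.2,0],"turn":[0,0,0],"hand":8.5}
    - {"offset":[0.43,3.2,0],"turn":[0,0,0],"hand":8.5}
    - {"offset":[0.43,3.2,0],"turn":[0,0,0],"hand":8.5}
    - {"offset":[0.43,3.2,0],"turn":[0,0,0],"hand":8.5}
    - {"offset":[0.43,3.2,0],"turn":[0,0,0],"hand":8.5}
    - {"offset":[0.43,3.2,0],"turn":[0,0,0],"hand":8.5}
    - {"offset":[0.43,3.2,0],"turn":[0,0,0],"hand":8.5}
    - {"offset":[0.43,3.2,0],"turn":[0,0,0],"hand":8.5}
    - {"offset":[0.43,3.2,0],"turn":[0,0,0],"hand":8.5}
    - {"offset":[0.43,3.2,0],"turn":[0,0,0],"hand":8.5}
    - {"offset":[0.43,3.2,0],"turn":[0,0,0],"hand":8.5}
    - {"offset":[0.43,3.2,0],"turn":[0,0,0],"hand":8.5}

```text
t: 3.87
position: [338.5, -98.4, 330.0]
orientation: [0.25, 0.968, -0.0, 0.0]
contact_force: [-0.2, -0.8, -0.4]
grip_width: 84.9
finger_force: 0.0
```

servo_tool:
  increments:
    - {"offset":[0.43,3.2,0],"turn":[0,0,0],"hand":8.5}
    - {"offset":[0.43,3.2,0],"turn":[0,0,0],"hand":8.5}
    - {"offset":[0.43,3.2,0],"turn":[0,0,0],"hand":8.5}
    - {"offset":[0.43,3.2,0],"turn":[0,0,0],"hand":8.5}
    - {"offset":[0.43,3.2,0],"turn":[0,0,0],"hand":8.5}
    - {"offset":[0.43,3.2,0],"turn":[0,0,0],"hand":8.5}
    - {"offset":[0.43,3.2,0],"turn":[0,0,0],"hand":8.5}
    - {"offset":[0.43,3.2,0],"turn":[0,0,0],"hand":8.5}
    - {"offset":[0.43,3.2,0],"turn":[0,0,0],"hand":8.5}
    - {"offset":[0.43,3.2,0],"turn":[0,0,0],"hand":8.5}
    - {"offset":[0.43,3.2,0],"turn":[0,0,0],"hand":8.5}
    - {"offset":[0.43,3.2,0],"turn":[0,0,0],"hand":8.5}
    - {"offset":[0,0,0],"turn":[0,0,0],"hand":8.5}

```text
t: 4.95
position: [480.5, 264.9, 328.6]
orientation: [0.249, 0.969, 0.0, -0.0]
contact_force: [1.9, 0.4, 0.5]
grip_width: 84.8
finger_force: 0.0
```

Run:
```python
from h import *
o=r.get_obs();print(o["t"],o["position"].round(1),o["q"].round(2))
p=r.get_image("wrist");save(p,"w1");W=world(p);x,y,z=W[...,0],W[...,1],W[...,2]
m=(abs(x-490)<80)&(abs(y-285)<75)&(z>120)&(z<185)&(p["depth"]>0);P=W[m]
print(len(P),P[:,2].max() if len(P) else 0)
P=P[P[:,2]>np.percentile(P[:,2],50)]
print(cv2.minAreaRect(P[:,:2].astype(np.float32)),P.mean(0),np.percentile(P[:,2],[5,50,95]))
```

```text
4.95 [480.5 264.9 328.6] [0.35 0.3  0.21 1.49 0.   0.86]
1486 173.32846153776921
((487.9383239746094, 287.1177673339844), (13.397109985351562, 79.2489013671875), 61.4788818359375) [487.12339191 287.8573465  171.44583479] [170.64326217 171.36752801 172.45105931]
```

View pics/w1.png

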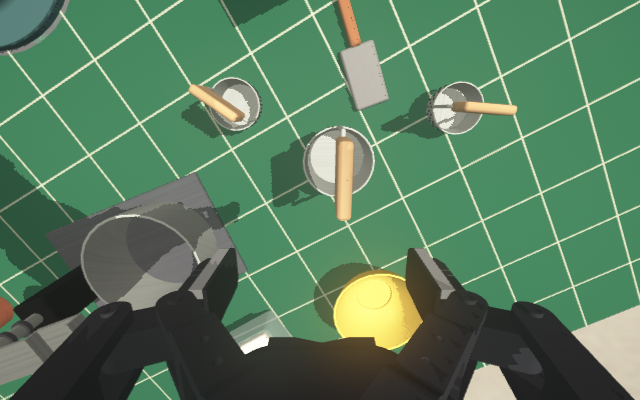

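The wrist view shows the grip at (345,180), nearly aligned with the fingers' plane. I'll shift +4 mm in tool x and +23 mm in tool y, descend and close.

servo_tool:
  increments:
    - {"offset":[0.2,1.2,0.5],"turn":[0,0,0],"hand":8.5}
    - {"offset":[0.2,1.1,0.5],"turn":[0,0,0],"hand":8.5}
    - {"offset":[0,0,2.0],"turn":[0,0,0],"hand":8.5}
    - {"offset":[0,0,2.0],"turn":[0,0,0],"hand":8.5}
    - {"offset":[0,0,2.0],"turn":[0,0,0],"hand":8.5}
    - {"offset":[0,0,2.0],"turn":[0,0,0],"hand":8.5}
    - {"offset":[0,0,2.0],"turn":[0,0,0],"hand":8.5}
    - {"offset":[0,0,2.0],"turn":[0,0,0],"hand":8.5}
    - {"offset":[0,0,2.0],"turn":[0,0,0],"hand":8.5}
    - {"offset":[0,0,1.5],"turn":[0,0,0],"hand":8.5}
    - {"offset":[0,0,0.7],"turn":[0,0,0],"hand":8.5}
    - {"offset":[0,0,0],"turn":[0,0,0],"hand":8.5}

```text
t: 6.0
position: [486.3, 282.6, 156.4]
orientation: [0.25, 0.968, -0.001, -0.001]
contact_force: [0.0, -0.6, -0.4]
grip_width: 84.7
finger_force: 0.0
```

servo_tool:
  increments:
    - {"offset":[0,0,0],"turn":[0,0,0],"hand":3.5}
    - {"offset":[0,0,0],"turn":[0,0,0],"hand":2.5}
    - {"offset":[0,0,0],"turn":[0,0,0],"hand":1}
    - {"offset":[0,0,0],"turn":[0,0,0],"hand":0.5}
    - {"offset":[0,0,0],"turn":[0,0,0],"hand":0.5}
    - {"offset":[0,0,0],"turn":[0,0,0],"hand":0.5}
    - {"offset":[0,0,0],"turn":[0,0,0],"hand":0.5}
    - {"offset":[0,0,0],"turn":[0,0,0],"hand":0.5}
    - {"offset":[0,0,0],"turn":[0,0,0],"hand":0.5}
    - {"offset":[0,0,0],"turn":[0,0,0],"hand":0.5}
    - {"offset":[0,0,0],"turn":[0,0,0],"hand":0.5}
    - {"offset":[0,0,0],"turn":[0,0,0],"hand":0.5}
  force: 50

```text
t: 7.0
position: [486.8, 283.0, 157.7]
orientation: [0.25, 0.968, -0.0, -0.0]
contact_force: [0.7, -0.2, -2.3]
grip_width: 15.1
finger_force: 53.0
```

The grip is held: opening 15.1 mm, 53 N. Next I lift, turn -22° about the tool's z, and go to a staging point 110 mm outside the hook.

servo_tool:
  increments:
    - {"offset":[0,0,-1.0],"turn":[0,0,0],"hand":0.5}
    - {"offset":[0,0,-2.0],"turn":[0,0,0],"hand":0.5}
    - {"offset":[0,0,-2.2],"turn":[0,0,0],"hand":0.5}
    - {"offset":[0,0,-2.2],"turn":[0,0,-3.7],"hand":0.5}
    - {"offset":[0,0,-2.2],"turn":[0,0,-3.7],"hand":0.5}
    - {"offset":[0,0,-2.0],"turn":[0,0,-3.7],"hand":0.5}
    - {"offset":[0,0,-1.4],"turn":[0,0,-3.7],"hand":0.5}
    - {"offset":[0,0,-0.6],"turn":[0,0,-3.6],"hand":0.5}
    - {"offset":[0,0,0],"turn":[0,0,-3.6],"hand":0.5}

```text
t: 7.75
position: [487.4, 283.2, 295.4]
orientation: [0.059, 0.998, 0.001, 0.001]
contact_force: [-0.3, -0.1, -2.6]
grip_width: 15.3
finger_force: 52.9
```

servo_tool:
  increments:
    - {"offset":[-0.1,-0.9,0],"turn":[0,0,0],"hand":0.5}
    - {"offset":[-0.4,-2.2,0],"turn":[0,0,0],"hand":0.5}
    - {"offset":[-0.5,-2.7,0],"turn":[0,0,0],"hand":0.5}
    - {"offset":[-0.5,-2.7,0],"turn":[0,0,0],"hand":0.5}
    - {"offset":[-0.5,-2.7,0],"turn":[0,0,0],"hand":0.5}
    - {"offset":[-0.5,-2.7,0],"turn":[0,0,0],"hand":0.5}
    - {"offset":[-0.5,-2.7,0],"turn":[0,0,0],"hand":0.5}
    - {"offset":[-0.3,-2.2,0],"turn":[0,0,0],"hand":0.5}
    - {"offset":[-0.1,-0.9,0],"turn":[0,0,0],"hand":0.5}
    - {"offset":[0,0,0],"turn":[0,0,0],"hand":0.5}
    - {"offset":[0,0,0],"turn":[0,0,0],"hand":0.5}

```text
t: 8.67
position: [496.5, 83.1, 293.7]
orientation: [0.062, 0.998, 0.0, -0.0]
contact_force: [1.4, 0.9, -2.9]
grip_width: 15.3
finger_force: 52.8
```

Run:
```python
from h import *
o=r.get_obs();print(o["t"],o["position"].round(1),o["orientation"].round(3),o["grip_width"],o["contact_force"])
p=r.get_image("side");cv2.imwrite("pics/s2.png",cv2.resize(p["pixels"][60:260,220:420],None,fx=3,fy=3,interpolation=cv2.INTER_CUBIC)[...,::-1])
W=world(p);q=p["pixels"].astype(int);x,y,z=W[...,0],W[...,1],W[...,2]
wood=(q[...,0]>q[...,2]+50)&(abs(x-496)<80)&(abs(y-83)<40)&(z>200)
P=W[wood];print(len(P),np.percentile(P,[2,50,98],axis=0).round(1))
m=(abs(x-496)<80)&(abs(y-83)<70)&(z>130)&(z<330);print(np.percentile(W[m],[1,99],axis=0).round(1))
```

```text
8.6667 [496.5  83.1 293.7] [ 0.062  0.998  0.    -0.   ] 15.342520281947534 [ 1.38935613  0.94441466 -2.93154278]
348 [[456.5  70.1 260.5]
 [486.   77.7 286.6]
 [530.1  87.8 309.7]]
[[446.1  40.8 140.1]
 [543.4 132.6 325.6]]
```

View pics/s2.png

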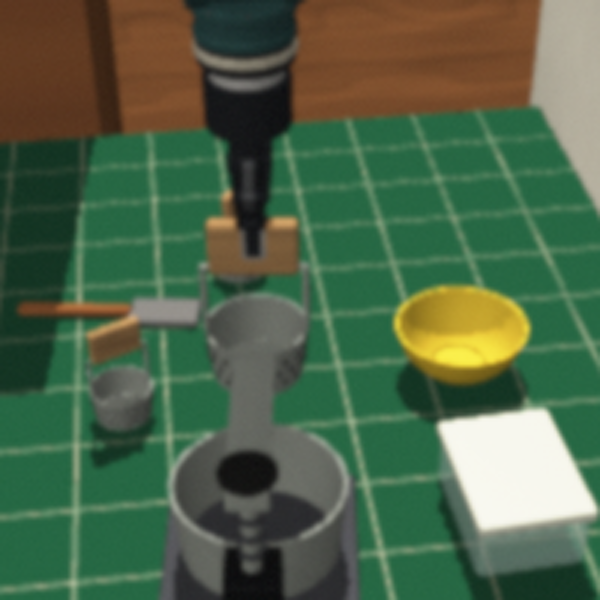

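The side view shows the basket hanging upright from the gripper at (255,300) in the crop, in line with the hook strip. I'll push in 110 mm along tool -y and then lower.

servo_tool:
  increments:
    - {"offset":[0,-0.5,0],"turn":[0,0,0],"hand":0.5}
    - {"offset":[0,-1.0,0],"turn":[0,0,0],"hand":0.5}
    - {"offset":[0,-1.3,0],"turn":[0,0,0],"hand":0.5}
    - {"offset":[0,-1.3,0],"turn":[0,0,0],"hand":0.5}
    - {"offset":[0,-1.3,0],"turn":[0,0,0],"hand":0.5}
    - {"offset":[0,-1.3,0],"turn":[0,0,0],"hand":0.5}
    - {"offset":[0,-1.3,0],"turn":[0,0,0],"hand":0.5}
    - {"offset":[0,-1.2,0],"turn":[0,0,0],"hand":0.5}
    - {"offset":[0,-1.0,0],"turn":[0,0,0],"hand":0.5}
    - {"offset":[0,-0.7,0],"turn":[0,0,0],"hand":0.5}
    - {"offset":[0,-0.1,0],"turn":[0,0,0],"hand":0.5}
    - {"offset":[0,0,0],"turn":[0,0,0],"hand":0.5}

```text
t: 9.72
position: [483.4, -26.1, 293.8]
orientation: [0.061, 0.998, 0.0, -0.0]
contact_force: [-0.4, 0.2, -1.6]
grip_width: 15.7
finger_force: 52.9
```

servo_tool:
  increments:
    - {"offset":[0,0,0.5],"turn":[0,0,0],"hand":0.5}
    - {"offset":[0,0,0.6],"turn":[0,0,0],"hand":0.5}
    - {"offset":[0,0,0.6],"turn":[0,0,0],"hand":0.5}
    - {"offset":[0,0,0.6],"turn":[0,0,0],"hand":0.5}
    - {"offset":[0,0,0.4],"turn":[0,0,0],"hand":0.5}
    - {"offset":[0,0,0.2],"turn":[0,0,0],"hand":0.5}
    - {"offset":[0,0,0.1],"turn":[0,0,0],"hand":0.5}
    - {"offset":[0,0,0],"turn":[0,0,0],"hand":0.5}
    - {"offset":[0,0,0],"turn":[0,0,0],"hand":0.5}

```text
t: 10.47
position: [483.5, -25.9, 263.9]
orientation: [0.061, 0.998, -0.0, 0.0]
contact_force: [-0.8, 0.4, -2.9]
grip_width: 15.2
finger_force: 52.9
```

Run:
```python
from h import *
o=r.get_obs();print(o["t"],o["position"].round(1),o["contact_force"].round(1))
p=r.get_image("side");cv2.imwrite("pics/s3.png",cv2.resize(p["pixels"][130:280,230:390],None,fx=4,fy=4,interpolation=cv2.INTER_CUBIC)[...,::-1])
W=world(p);q=p["pixels"].astype(int);x,y,z=W[...,0],W[...,1],W[...,2]
P=W[(q[...,0]>q[...,2]+50)&(abs(x-483)<80)&(abs(y+26)<40)&(z>150)];print(len(P),np.percentile(P,[2,50,98],axis=0).round(1))
for k in(-150,-165,-178):
  m=(abs(x-466)<20)&(abs(y-k)<6)&(z>180)&(z<250);print(np.median(z[m]))
```

```text
10.4667 [483.5 -25.9 263.9] [-0.8  0.4 -2.9]
384 [[443.3 -38.6 230.2]
 [477.4 -31.4 256.6]
 [519.  -21.  280.5]]
236.87462478498946
236.22910281654106
222.48611612219926
```

View pics/s3.png

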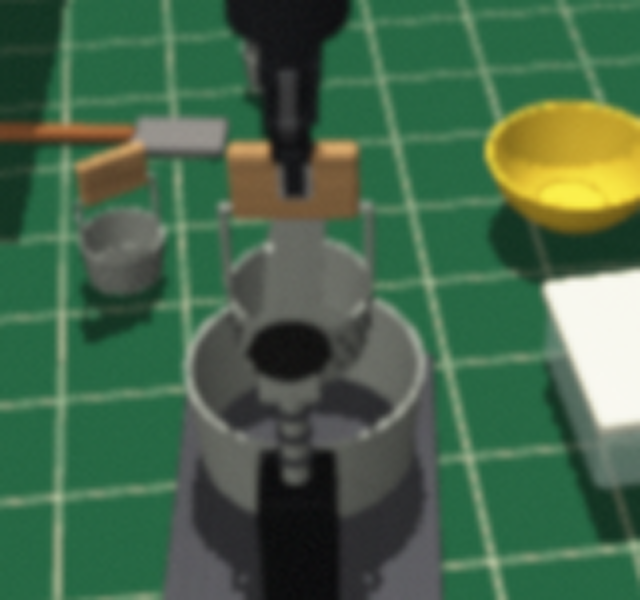

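The grip is centred over the hook, with the strip passing through the window below it at about (293,230). I'll lower the last 5 mm or so.

servo_tool:
  increments:
    - {"offset":[0,0,0.15],"turn":[0,0,0],"hand":0.5}
    - {"offset":[0,0,0.1],"turn":[0,0,0],"hand":0.5}
    - {"offset":[0,0,0.1],"turn":[0,0,0],"hand":0.5}
    - {"offset":[0,0,0.05],"turn":[0,0,0],"hand":0.5}
    - {"offset":[0,0,0],"turn":[0,0,0],"hand":0.5}
    - {"offset":[0,0,0],"turn":[0,0,0],"hand":0.5}

```text
t: 11.02
position: [483.4, -25.9, 259.8]
orientation: [0.061, 0.998, 0.0, -0.0]
contact_force: [0.3, 0.3, -3.0]
grip_width: 15.4
finger_force: 52.9
```

servo_tool:
  increments:
    - {"offset":[0,0,0.1],"turn":[0,0,0],"hand":0.5}
    - {"offset":[0,0,0],"turn":[0,0,0],"hand":0.5}
    - {"offset":[0,0,0],"turn":[0,0,0],"hand":0.5}

```text
t: 11.27
position: [483.5, -25.9, 259.2]
orientation: [0.061, 0.998, -0.0, 0.0]
contact_force: [-1.3, 0.2, 5.7]
grip_width: 15.0
finger_force: 54.1
```

Seated: the contact force went from -3 N to +5.7 N. I'll release and back away upward.

servo_tool:
  increments:
    - {"offset":[0,0,0],"turn":[0,0,0],"hand":2.5}
    - {"offset":[0,0,0],"turn":[0,0,0],"hand":4}
    - {"offset":[0,0,0],"turn":[0,0,0],"hand":5}
    - {"offset":[0,0,0],"turn":[0,0,0],"hand":5}
    - {"offset":[0,0,0],"turn":[0,0,0],"hand":5}
    - {"offset":[0,0,0],"turn":[0,0,0],"hand":5}
    - {"offset":[0,0,-0.5],"turn":[0,0,0],"hand":5}
    - {"offset":[0,0,-1.0],"turn":[0,0,0],"hand":5}
    - {"offset":[0,0,-1.5],"turn":[0,0,0],"hand":5}
    - {"offset":[0,0,-2],"turn":[0,0,0],"hand":5}
    - {"offset":[0,0,-2],"turn":[0,0,0],"hand":5}
    - {"offset":[0,0,-1],"turn":[0,0,0],"hand":5}
    - {"offset":[0,0,0],"turn":[0,0,0],"hand":5}

```text
t: 12.35
position: [484.0, -26.0, 341.0]
orientation: [0.061, 0.998, -0.0, 0.002]
contact_force: [-0.3, -0.2, -0.2]
grip_width: 49.9
finger_force: 0.0
```

Run:
```python
from h import *
o=r.get_obs();print(o["t"],o["position"].round(1),o["contact_force"].round(1),o["q"].round(2))
p=r.get_image("side");cv2.imwrite("pics/s4.png",cv2.resize(p["pixels"][110:280,230:390],None,fx=3.5,fy=3.5,interpolation=cv2.INTER_CUBIC)[...,::-1])
W=world(p);q=p["pixels"].astype(int);x,y,z=W[...,0],W[...,1],W[...,2]
P=W[(q[...,0]>q[...,2]+50)&(abs(x-483)<80)&(abs(y+26)<40)&(z>150)];print(len(P),np.percentile(P,[2,50,98],axis=0).round(1))
t=r.get_image("top")
for pp in (p,t):
  V=world(pp);m=(abs(V[...,0]-466)<35)&(abs(V[...,1]+166)<35)&(V[...,2]>230)&(V[...,2]<241);print("plate",m.sum(),np.median(V[m],0),np.ptp(V[m],axis=0),cv2.minEnclosingCircle(V[m][:,:2].astype(np.float32)))
```

```text
12.35 [484. -26. 341.] [-0.3 -0.2 -0.2] [-0.22  0.18  0.08  1.47  0.   -0.1 ]
548 [[443.6 -38.  228.1]
 [480.8 -31.7 256.6]
 [518.8 -20.2 276.1]]
plate 278 [ 465.81806039 -166.69802122  236.08787127] [48.34077665 58.7079576   9.03516449] ((467.5467529296875, -160.13479614257812), 32.39146041870117)
plate 216 [ 465.41027112 -162.37957234  235.60439934] [47.10591942 57.69026627 10.49199842] ((469.9356689453125, -158.52203369140625), 31.455795288085938)
```

View pics/s4.png

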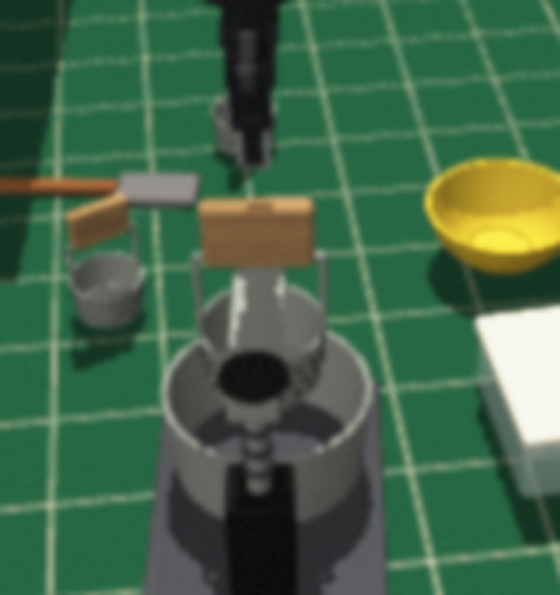

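The basket hangs upright on the hook, with its grip at (257,232) and the fingers clear above. Next I close the fingers and move over the plate.

servo_tool:
  increments:
    - {"offset":[0,-1.0,0],"turn":[0,0,0],"hand":0}
    - {"offset":[0,-2.0,0],"turn":[0,0,0],"hand":0}
    - {"offset":[0,-2.5,0],"turn":[0,0,0],"hand":0}
    - {"offset":[0,-2.5,0],"turn":[0,0,0],"hand":0}
    - {"offset":[0,-2.5,0],"turn":[0,0,0],"hand":0}
    - {"offset":[0,-2.0,0],"turn":[0,0,0],"hand":0}
    - {"offset":[0,-1.5,0],"turn":[0,0,0],"hand":0}
    - {"offset":[0,0,1.5],"turn":[0,0,0],"hand":0}
    - {"offset":[0,0,2.0],"turn":[0,0,0],"hand":0}
    - {"offset":[0,0,2.0],"turn":[0,0,0],"hand":0}
    - {"offset":[0,0,1.5],"turn":[0,0,0],"hand":0}
    - {"offset":[0,0,0.8],"turn":[0,0,0],"hand":0}
    - {"offset":[0,0,0],"turn":[0,0,0],"hand":0}
    - {"offset":[0,0,0],"turn":[0,0,0],"hand":0}

```text
t: 13.62
position: [466.1, -165.0, 260.8]
orientation: [0.061, 0.998, 0.0, -0.0]
contact_force: [0.5, -0.6, -0.0]
grip_width: 0.0
finger_force: 0.0
```

servo_tool:
  increments:
    - {"offset":[0,0,0.2],"turn":[0,0,0],"hand":0}
    - {"offset":[0,0,0.2],"turn":[0,0,0],"hand":0}
    - {"offset":[0,0,0.2],"turn":[0,0,0],"hand":0}
    - {"offset":[0,0,0],"turn":[0,0,0],"hand":0}

```text
t: 13.95
position: [466.4, -164.8, 254.7]
orientation: [0.061, 0.998, -0.0, 0.0]
contact_force: [-0.5, -0.2, -0.6]
grip_width: -0.2
finger_force: 0.0
```

servo_tool:
  increments:
    - {"offset":[0,0,0.1],"turn":[0,0,0],"hand":0}
    - {"offset":[0,0,0.1],"turn":[0,0,0],"hand":0}
    - {"offset":[0,0,0],"turn":[0,0,0],"hand":0}

```text
t: 14.2
position: [466.5, -164.9, 253.0]
orientation: [0.061, 0.998, -0.0, 0.0]
contact_force: [0.0, 0.4, 5.0]
grip_width: 0.2
finger_force: 2.6
```

servo_tool:
  increments:
    - {"offset":[0,0,0.2],"turn":[0,0,0],"hand":0}
    - {"offset":[0,0,0.3],"turn":[0,0,0],"hand":0}
    - {"offset":[0,0,0.3],"turn":[0,0,0],"hand":0}
    - {"offset":[0,0,0.3],"turn":[0,0,0],"hand":0}
    - {"offset":[0,0,0.3],"turn":[0,0,0],"hand":0}
    - {"offset":[0,0,0.3],"turn":[0,0,0],"hand":0}
    - {"offset":[0,0,0.3],"turn":[0,0,0],"hand":0}
    - {"offset":[0,0,0.3],"turn":[0,0,0],"hand":0}
    - {"offset":[0,0,0.3],"turn":[0,0,0],"hand":0}
    - {"offset":[0,0,0.3],"turn":[0,0,0],"hand":0}
    - {"offset":[0,0,0.3],"turn":[0,0,0],"hand":0}
    - {"offset":[0,0,0.3],"turn":[0,0,0],"hand":0}
    - {"offset":[0,0,0.3],"turn":[0,0,0],"hand":0}
    - {"offset":[0,0,0.3],"turn":[0,0,0],"hand":0}
    - {"offset":[0,0,0.3],"turn":[0,0,0],"hand":0}
    - {"offset":[0,0,0.3],"turn":[0,0,0],"hand":0}
    - {"offset":[0,0,0.3],"turn":[0,0,0],"hand":0}
    - {"offset":[0,0,0.3],"turn":[0,0,0],"hand":0}
    - {"offset":[0,0,0.1],"turn":[0,0,0],"hand":0}
    - {"offset":[0,0,0],"turn":[0,0,0],"hand":0}

```text
t: 15.87
position: [466.5, -164.9, 199.2]
orientation: [0.061, 0.998, -0.0, 0.0]
contact_force: [-2.8, 0.4, 9.4]
grip_width: -0.3
finger_force: 4.5
```

servo_tool:
  increments:
    - {"offset":[0,0,0.2],"turn":[0,0,0],"hand":0}
    - {"offset":[0,0,0.2],"turn":[0,0,0],"hand":0}
    - {"offset":[0,0,0.2],"turn":[0,0,0],"hand":0}
    - {"offset":[0,0,0],"turn":[0,0,0],"hand":0}
    - {"offset":[0,0,0],"turn":[0,0,0],"hand":0}
    - {"offset":[0,0,0],"turn":[0,0,0],"hand":0}
    - {"offset":[0,0,0],"turn":[0,0,0],"hand":0}
    - {"offset":[0,0,0],"turn":[0,0,0],"hand":0}

```text
t: 16.53
position: [466.5, -164.9, 193.4]
orientation: [0.061, 0.998, -0.0, 0.0]
contact_force: [-2.4, 1.3, 10.0]
grip_width: -0.1
finger_force: 5.0
```

Run:
```python
from h import *
o=r.get_obs();print(o["t"],o["position"].round(1),o["contact_force"].round(1))
p=r.get_image("side");cv2.imwrite("pics/s5.png",cv2.resize(p["pixels"][130:290,230:390],None,fx=3.5,fy=3.5,interpolation=cv2.INTER_CUBIC)[...,::-1])
t=r.get_image("top")
for p in(p,t):
  W=world(p);q=p["pixels"].astype(int);x,y,z=W[...,0],W[...,1],W[...,2]
  P=W[(q[...,0]>q[...,2]+50)&(abs(x-483)<80)&(abs(y+26)<40)&(z>100)]
  if len(P):print("grip",len(P),np.percentile(P,[2,50,98],axis=0).round(1).tolist())
  m=(abs(x-474)<12)&(abs(y+90)<20)&(z>120)&(z<240);print("arm z",m.sum(),np.median(z[m]))
  m=(abs(x-466)<24)&(abs(y+165)<24)&(z>150)&(z<185);print("plate z",m.sum(),np.median(z[m]))
```

```text
16.5333 [ 466.5 -164.9  193.4] [-2.4  1.3 10. ]
grip 28 [[505.7, -39.1, 165.7], [515.3, -36.1, 176.8], [521.3, -30.3, 215.0]]
arm z 2 169.51469851865102
plate z 251 175.32951626631979
grip 132 [[441.7, -34.1, 155.0], [479.9, -24.4, 212.7], [519.5, -14.6, 219.2]]
arm z 34 170.18343828701776
plate z 0 nan
  return _methods._mean(a, axis=axis, dtype=dtype,
  ret = ret.dtype.type(ret / rcount)
```

View pics/s5.png

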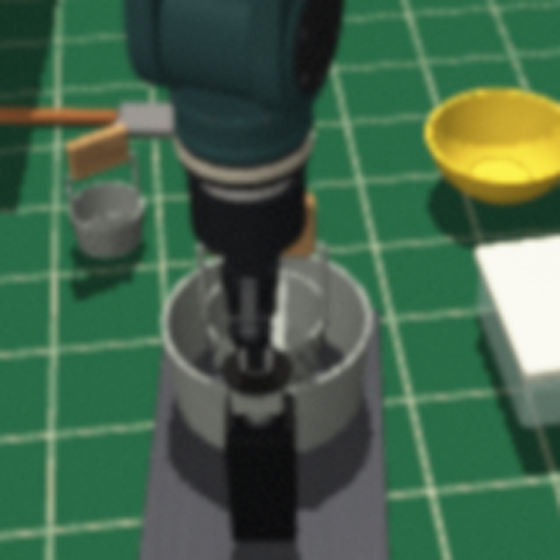

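The plate at (258,370) is held down and the basket sits in the well. The arm, plate and grip have all dropped about 60.5 mm, and the push is 10 N, so I'm handing it in.

```bash
python3 -c "
from workcell import r
print(r.close_job())"
```

```text
the job is handed in; nothing more can be done
None
```

The basket hangs on the hook and the gripper is holding the push plate at the third click (about 60 mm travel, 10 N push); the job is handed in, with no verdict returned.

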